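Fold away the cookbook stand

ROBOT

A 6-joint arm with a two-finger parallel gripper is mounted at the origin on a cart in front of the work surface, level with it; the furniture and walls round the work are solid. World frame = base frame: x ahead of the robot, y to its left, z up, the work surface at z = 0. Lengths are in mm, angles in rad, forces in N, time in s.
With the tool pointing down it reaches from about 425 to 950 mm from the base axis. Payload 3.5 kg.
Tool frame: the origin (TCP) lies midway between the tips of the shut fingers; the grasp point (between the pads) lies 19 mm behind it (bot.grasp_offset is the z of the grasp point in the tool frame, in mm); z points along the fingers, y is the direction in which the jaws open and shut (so a half turn about z gives the same grasp; the last joint's range is limited). The gripper opens to 85 mm and grips with 20 to 120 N. Pads are 22 mm wide; open, the fingers measure 114 mm over their backs; the gripper's body (76 mm by 85 mm) begins 54 mm behind the grasp point. The pads swing forward as they close: fully open they stand 13 mm farther back than shut.
Start: joints at [-1.374, 0.286, 1.577, -0, 1.279, -0.15], TCP at [229.449, -634.791, 231.325] pointing down, gripper open.
Joint ranges: [-2.77, 2.77], [-0.9, 2.22], [0.21, 2.48], [-1.53, 4.67], [0.24, 2.81], [-2.84, 2.84]. Speed limits (rad/s): [2.79, 2.79, 3.14, 3.14, 3.14, 3.14].

INTERFACE

Orientations are given as a unit quaternion [x, y, z, w].
In Python, from workcell import bot gives the robot as it stands.
- The arm moves only by the tool jog_arm, never from a script. Its arguments are lists of equal length, an entry for each row: "jaw": the finger opening in mm, from 0 to 85.4; "slide": the shift along the tool's x, y, z in mm, a list of three; "angular": the turn, a rotation vector about the tool's x, y, z in degrees, a list of three. A call has 1 to 5 rows; each row is the pose to reach, as a shift and turn from the pose measured when the call began, along the tool's axes at that moment; what a row does not reach only later rows make up. A row lasts 1/8 s, in which the tool goes at most 62.5 mm and 10.7 degrees, less where a joint would pass 70% of its speed; a pose out of reach is approached as far as the arm can. A call with a gripper value outside its range is refused whole. The fingers move at their own pace and stop on an object; "newtons" is the grip in N (left out, the last holds). Time passes only in rows, so rows that repeat a pose let the fingers close. It gives the time, the measured TCP pose, the force and the opening at its end, in the units of the state.
- bot.observe(): the state, without advancing time (a new reading comes with each control period).
- bot.capture(name): name is "side" or "top"; returns the picture (400x640x3 uint8, red, green, blue); there is no depth.
- bot.camera_info(name): a dict with "fx", "fy", "cx", "cy" (pixels), "world_to_cam" (4x4, takes a point from world to camera coordinates). Camera axes: x right, y down, z forward; pixel columns grow to the right and rows downward; lengths in mm; the calibration is good to about 2 mm. A picture is of the moment at which its call begins. camera_info takes no time and is no camera call.
- bot.hand_in(): hands the job in, once; it reports no verdict.
Trained networks look in the newest picture that a camera, given by its name, has taken for a name from the list of things; names that differ only in an ending like _2 or _b are one class to them, and where a whole thing is asked for, a point or a joint stands for the part that bears it (a point fixed in the world has none). Each returns a list of dicts, best first, with "conf" (0 to 1); they miss things now and then, are a little off and sometimes report something else, mostly with a low value. They report only what shows in the picture. A call takes as long as a camera call.
- bot.spot_in(query, camera): "position" ([column, row] in pixels, amid what is visible of it).
- bot.tip_of(query, camera): "position" ([column, row] in pixels: a listed point, or the origin of a listed thing).
The state is a dict: "time": time; "q": joint angles; "joint_vel": joint speeds; "joint_torque": joint torques, N m; "position": TCP position; "tool_rot": TCP orientation; "contact_force": force on the tool from outside, world axes, zero at the start; "ft_torque": the same for the moment, N m; "gripper_width": opening from 0.0 (shut) to 1.0 (fully open).
Only numpy, scipy, OpenCV 4.12 (cv2) and the standard library are available. Lean on these libraries where they do the work, as an engineer would, in place of code of your own. Each camera call takes 0.05 s, during which the arm holds its last target. There are 200 camera calls.

TASK

The cookbook stand is done with: fold it away flat where it stands. First fold its top flap forward and right down onto the face of the board; then raise the board past its last catch, so that the wire prop behind it drops down, and lay board and flap fully flat on the base. Leave the mug, the pepper mill and the spice jar standing where they are.

Things in the scene. Friction and masses are not known exactly. Their poses are not given: they have to be found in the camera images.
- stand: Base of a slatted light-wood cookbook stand, fixed to the worktop by suction feet. Origin on the worktop under the middle of the board's hinge line; x runs back along the base (where the board leans), y along the hinge line, z up. Hinge line 26 mm up. Base frame x -51 to 199 mm, y -104 to 104, top 22 mm up; a page ledge with a lip 34 mm high crosses its front (x -51 to -13). Below, board frame means u from the hinge line up the board, v out of its reading face.
- stand_board (a joint): Back board on the base: 0 = flat on the base, grows as it is raised (angle from level), stop at 1.45 rad. Panel 200 mm wide (y), u 8 to 188 mm, v -2 to 8. The stiff hinge holds it wherever it is left (0.75 N m). Four catches on its back (y -45 to 45, u 97 to 187, 7 mm proud) ride over the prop as it is raised; if it is lowered, the prop stops it at the next catch, about 0.86, 0.94, 1.03 or 1.10 rad. Above 1.21 rad the prop falls out; then it can be pushed down flat.
- stand_flap (a joint): Top flap, hinged to the board's top edge (hinge line u 193, v 8.5 mm; steel knuckles 9 mm thick): 3.14 = standing on as an extension in line with the board, falling to 0 = turned forward over the top and folded flat on the board's face. Panel 200 mm wide, 8 mm thick, from 5 to 130 mm out from its hinge line; in line with the board it fills v 0 to 8, folded v 9 to 17. The stiff hinge holds it wherever it is left (0.15 N m).
- stand_prop (a joint): U-shaped steel wire prop (8 mm wire, 138 mm long, 124 mm wide) behind the board, pivoted on the base at x 150 mm, 14 mm up: 0 = lying forward flat within the base, about 0.7 to 1.3 = leaning forward against the board's back and holding it. Moves freely; falls forward to 0 by its weight when the board is raised past 1.21 rad.
- board_top_edge (a point): Middle of the board's top edge, half-way through its 10 mm thickness (u 188, v 3 mm). With the flap folded on it, board and flap are 19 mm thick here.
- flap_free_edge (a point): Middle of the flap's free edge, half-way through its 8 mm thickness.
- mug_mid (a point): White dotted mug, 82 mm across, 91 mm high, standing behind the stand; point 45 mm up. Must stay where it is.
- mill_mid (a point): Wooden pepper mill, 58 mm across, 170 mm high, standing behind the stand; point half-way up. Must stay where it is.
- jar_mid (a point): Spice jar with a red lid, 45 mm across, 106 mm high, standing beside the stand; point half-way up. Must stay where it is.

How it is judged (in metres and radians):
On the way, in this order (a step that is already met when the one before it is completed fails the run):
1. the flap is folded onto the board's face while the board is still up (value of joint stand_flap below 0.3 rad and value of joint stand_board above 0.6 rad), for 0.2 s.
2. the board has been raised past its last catch and the prop has dropped flat (value of joint stand_prop below 0.15 rad), for 0.2 s.
At the end, for the whole second after the job is handed in: The stand is folded flat: prop down, board flat on the base within 0.05 rad, flap flat on the board within 0.1 rad; mug, mill and jar within 30 mm of where they stood (value of joint stand_board below 0.05 rad and value of joint stand_flap below 0.1 rad and value of joint stand_prop below 0.15 rad and distance of each of mug_mid, mill_mid, jar_mid from where it was at the start of the episode below 0.03 m); the robot touches nothing.
It fails at once if the mug is shifted or knocked over (distance of mug_mid from where it was at the start of the episode above 0.03 m).
It fails at once if the pepper mill is shifted or knocked over (distance of mill_mid from where it was at the start of the episode above 0.03 m).
It fails at once if the spice jar is shifted or knocked over (distance of jar_mid from where it was at the start of the episode above 0.03 m).
It also fails if it takes over 58 s, if anything falls off the work surface, if the arm or the gripper's body presses on something with over 40 N, if the wrist force passes 120 N, or if a joint passes its speed limit or range.

## Working session

There is one attempt and no reset: what is moved stays moved. The work goes in short steps, Python scripts to look and compute and a tool call to move; the robot and the scene stay as the last step left them, time stands still between calls to the robot, and variables do not carry over. Pictures are saved under pics/ and viewed, on a budget of 10 in all, crops included, one or two more only if the job needs it, and the job is handed in when it is done.

Besides the shell and the picture viewer there is one more tool, called after "Call:" by a JSON object that holds its "fn" and its "kwargs". jog_arm: Moves the arm, as the interface text tells. Its arguments: {"type":"object","properties":{"jaw":{"type":"array"},"slide":{"type":"array"},"angular":{"type":"array"},"newtons":{"type":"number"}},"required":["jaw","slide","angular"]}

```bash
ls; mkdir -p pics; python3 - <<'E'
from workcell import bot
import cv2,numpy as np
s=bot.observe(); print(s)
for c in ("side","top"):
    im=bot.capture(c); cv2.imwrite(f"pics/a_{c}.png",im[:,:,::-1])
    i=bot.camera_info(c); print(c,i['fx'],i['fy'],i['cx'],i['cy'],np.round(i['world_to_cam'],4).tolist())
    for n in ["stand","stand_board","stand_flap","stand_prop","board_top_edge","flap_free_edge","mug_mid","mill_mid","jar_mid"]:
        print(n,[(np.round(d['position']).tolist(),round(d['conf'],2)) for d in bot.tip_of(n,c)[:2]])
E
```

```text
pics
{'time': 0.0, 'q': array([-1.37398827e+00,  2.87198839e-01,  1.57815901e+00, -1.15966822e-05,
        1.27858423e+00, -1.50017749e-01]), 'joint_vel': array([ 1.32212945e-03,  3.60322104e-04, -2.03008878e-05,  3.59410979e-04,
       -1.90956850e-04, -8.89773577e-04]), 'joint_torque': array([-3.32714053e-04, -4.05977511e+01, -2.92630488e+01, -9.96272956e-05,
        5.79765197e-03,  4.93686798e-06]), 'position': array([ 229.32834538, -634.16226827,  229.93479048]), 'tool_rot': array([ 9.85000656e-01,  1.72546596e-01, -3.30290703e-05, -1.17425851e-03]), 'contact_force': array([-0.64634906,  0.04478616,  0.6531655 ]), 'ft_torque': array([0.0174928 , 0.02164241, 0.08247374]), 'gripper_width': 0.999313324872936}
side 454.07300134131674 454.07300134131674 335.57316887879364 208.09304788527993 [[-0.7031, -0.7109, 0.0198, 631.1677], [-0.5421, 0.5177, -0.6619, 285.5779], [0.4602, -0.4761, -0.7493, 919.1459], [0.0, 0.0, 0.0, 1.0]]
stand [([439.0, 218.0], 0.7)]Traceback (most recent call last):
  File "<stdin>", line 8, in <module>
ValueError: it knows: board_top_edge, flap_free_edge, jar_mid, mill_mid, mug_mid, stand
```

```bash
cat > h.py <<'E'
from workcell import bot
import cv2,numpy as np
from scipy.spatial.transform import Rotation as R
C={c:bot.camera_info(c) for c in ("side","top")}
def P(c):
    i=C[c]; K=np.array([[i['fx'],0,i['cx']],[0,i['fy'],i['cy']],[0,0,1]]); return K@np.array(i['world_to_cam'])[:3]
def proj(c,X):
    X=np.atleast_2d(X); h=np.c_[X,np.ones(len(X))]@P(c).T; return h[:,:2]/h[:,2:]
def tri(a,b):
    return (lambda X:X[:3,0]/X[3,0])(cv2.triangulatePoints(P('side'),P('top'),np.array(a,float).reshape(2,1),np.array(b,float).reshape(2,1)))
def onz(c,p,z):
    M=P(c); H=M[:,[0,1,3]].copy(); H[:,2]+=M[:,2]*z; x=np.linalg.solve(H,[p[0],p[1],1]); return x[:2]/x[2]
NAMES=["stand","board_top_edge","flap_free_edge","mug_mid","mill_mid","jar_mid"]
def find(n):
    r={}
    for c in ("side","top"):
        d=bot.tip_of(n,c)
        if d: r[c]=(d[0]['position'],d[0]['conf'])
    return r
E
python3 - <<'E'
from h import *
for c in C:
    im=bot.capture(c); cv2.imwrite(f"pics/a_{c}.png",im[:,:,::-1])
print(np.round(C['top']['world_to_cam'],4).tolist())
for n in NAMES:
    r=find(n); print(n,{c:(np.round(v[0]).tolist(),round(v[1],2)) for c,v in r.items()}, np.round(tri(r['side'][0],r['top'][0])) if len(r)==2 else '')
a,b=[cv2.imread(f"pics/a_{c}.png") for c in C]
E
```

```text
[[0.0208, -0.9992, 0.0347, 188.5565], [-0.985, -0.0264, -0.1704, 657.6846], [0.1712, -0.0306, -0.9848, 925.0502], [0.0, 0.0, 0.0, 1.0]]
stand {'side': ([436.0, 215.0], 0.63), 'top': ([404.0, 266.0], 0.61)} [511.  27.   9.]
board_top_edge {'side': ([419.0, 178.0], 0.93), 'top': ([375.0, 253.0], 0.98)} [529. 113. 182.]
flap_free_edge {'side': ([413.0, 133.0], 0.94), 'top': ([360.0, 234.0], 0.67)} [544. 153. 321.]
mug_mid {'side': ([329.0, 267.0], 0.62), 'top': ([247.0, 235.0], 0.89)} [565. 345.  43.]
mill_mid {'side': ([301.0, 224.0], 0.97), 'top': ([252.0, 177.0], 0.73)} [670. 333.  89.]
jar_mid {'side': ([368.0, 179.0], 0.64), 'top': ([371.0, 168.0], 0.59)} [696.  97.  53.]
```

View pics/a_side.png

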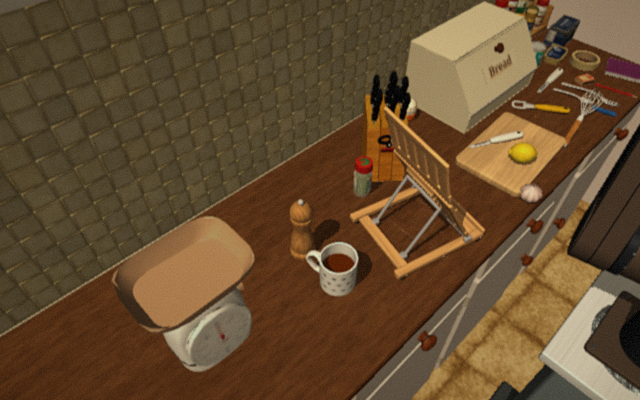

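View pics/a_top.png

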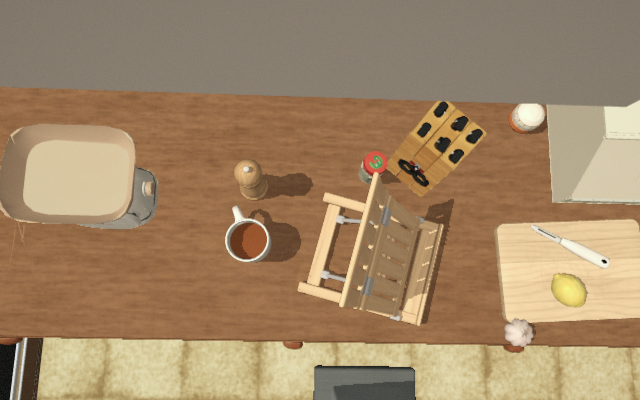

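Side picture: the board leans left, toward the mug, with its flap extended (flap tip about (413,133), board top about (419,178)). The base is around (360–485, 180–275). Top picture: the stand is at (300–440, 190–322), mug (247,240), mill (252,177), jar (373,165). I need one zoom of each to fix the stand's pose.

```bash
python3 - <<'E'
import cv2,numpy as np
t=cv2.imread('pics/a_top.png')[180:335,292:452]; s=cv2.imread('pics/a_side.png')[100:280,345:490]
k=2.5
f=lambda m,o:[cv2.resize(m,None,fx=k,fy=k,interpolation=cv2.INTER_CUBIC)]
T=f(t,0)[0];S=f(s,0)[0]
for m,ox,oy in((T,292,180),(S,345,100)):
    for x in range(-(-ox//20)*20,ox+int(m.shape[1]/k),20):
        cv2.putText(m,str(x),(int((x-ox)*k)-8,8),0,.3,(0,255,255)); cv2.line(m,(int((x-ox)*k),10),(int((x-ox)*k),15),(0,255,255))
    for y in range(-(-oy//20)*20,oy+int(m.shape[0]/k),20):
        cv2.putText(m,str(y),(0,int((y-oy)*k)+3),0,.3,(0,255,255)); cv2.line(m,(20,int((y-oy)*k)),(26,int((y-oy)*k)),(0,255,255))
c=np.zeros((450,800,3),np.uint8);c[:T.shape[0],:T.shape[1]]=T;c[:S.shape[0],410:410+S.shape[1]]=S
cv2.imwrite('pics/zoom.png',c)
E
```

```text
(no output)
```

View pics/zoom.png

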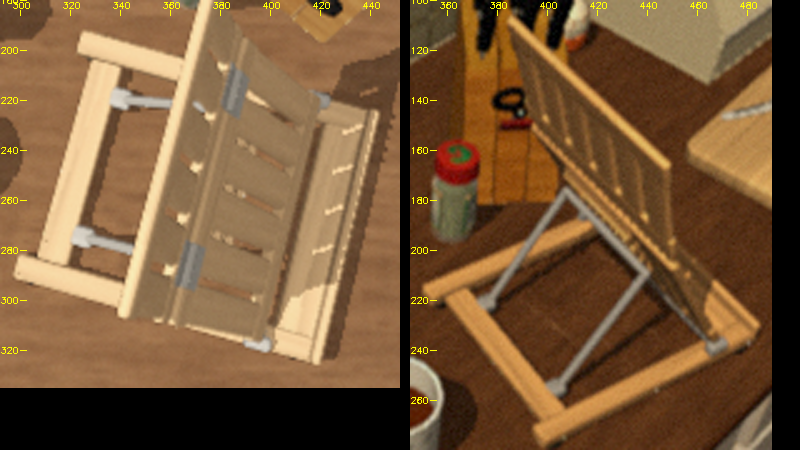

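```bash
cat > fit.py <<'E'
from h import *
def S2W(p,X):  # stand->world
    c,s=np.cos(p[2]),np.sin(p[2]); X=np.atleast_2d(X)
    return np.c_[p[0]+c*X[:,0]-s*X[:,1],p[1]+s*X[:,0]+c*X[:,1],X[:,2]]
def bd(th,u,v,y): return [u*np.cos(th)-v*np.sin(th),y,26+u*np.sin(th)+v*np.cos(th)]
def fl(th,ps,r,w,y): # ps=pi in line; w = height off inner side (w=0.5..8.5 thickness)
    a=th+ps  # folded ps=0 points along -u... use direction in board frame
    d=np.array([-np.cos(ps),np.sin(ps)]); n=np.array([np.sin(ps),np.cos(ps)])
    u,v=np.array([193,8.5])+r*d+w*n; return bd(th,u,v,y)
E
python3 - <<'E'
from fit import *
from scipy.optimize import least_squares
T,S='top','side'
obs=[(T,(298,289),lambda p:[199,104,22]),(T,(325,193),lambda p:[199,-104,22]),
(T,(443,225),lambda p:[-51,-104,34]),(T,(419.5,325),lambda p:[-51,104,34]),
(T,(340.5,306),lambda p:fl(p[3],p[4],130,8.5,100)),(T,(376,175),lambda p:fl(p[3],p[4],130,4,-100)),
(S,(385,107),lambda p:fl(p[3],p[4],130,4,-100)),(S,(448.2,166),lambda p:fl(p[3],p[4],130,4,100)),
(S,(351,216),lambda p:[199,-104,22]),(S,(395.8,272.5),lambda p:[199,104,22]),(S,(483.8,230),lambda p:[-51,104,34]),
(S,(419,178),lambda p:bd(p[3],188,3,0)),(T,(375,253),lambda p:bd(p[3],188,3,0)),(S,(413,133),lambda p:fl(p[3],p[4],130,4.5,0)),(T,(360,234),lambda p:fl(p[3],p[4],130,4.5,0))]
f=lambda p:np.concatenate([proj(c,S2W(p,g(p)))[0]-o for c,o,g in obs])
r=least_squares(f,[511,27,1.34,1.03,3.1],loss='soft_l1',x_scale=[10,10,.1,.1,.1])
print(r.x); print(np.round(f(r.x).reshape(-1,2),1).tolist())
p=r.x; np.save('p.npy',p)
print(np.round(S2W(p,[fl(p[3],p[4],130,4,0),bd(p[3],188,3,0)])))
for n,q in dict(mug=(565,345,0),mill=(670,333,0),jar=(696,97,0)).items():
    d=np.array(q[:2])-p[:2];c,s=np.cos(p[2]),np.sin(p[2]);print(n,[c*d[0]+s*d[1],-s*d[0]+c*d[1]])
E
```

```text
[507.07689273  24.22855529   1.31454344   1.03453945   2.89991837]
[[-1.6, 1.1], [-0.1, -2.4], [1.2, -1.4], [0.2, 1.0], [-2.5, -0.1], [1.6, -4.0], [-0.3, -1.2], [0.3, -0.2], [-1.7, -2.7], [2.4, 3.5], [1.5, -0.6], [1.2, -1.8], [-1.7, -3.3], [1.3, 1.0], [-0.6, 3.1]]
[[541. 153. 319.]
 [531. 115. 189.]]
mug [np.float64(324.97818559094975), np.float64(25.2702391287922)]
mill [np.float64(339.98307353857473), np.float64(-79.34263454208646)]
jar [np.float64(118.27919618031805), np.float64(-164.30963263143337)]
```

```bash
cat > go.py <<'E'
from fit import *
p=np.load('p.npy'); psi=p[2]
Rt=R.from_matrix(np.c_[[np.sin(psi),-np.cos(psi),0],[-np.cos(psi),-np.sin(psi),0],[0,0,-1]])
def now():
    s=bot.observe(); d=s['position'][:2]-p[:2];c,n=np.cos(psi),np.sin(psi)
    print('t',round(s['time'],2),'stand xyz',np.round([c*d[0]+n*d[1],-n*d[0]+c*d[1],s['position'][2]]).tolist(),'F',np.round(s['contact_force'],1),'q',np.round(s['q'],2)); return s
def plan(W):
    s=now(); r0=R.from_quat(s['tool_rot'])
    for w in W: print(w,'->',np.round(r0.inv().apply(S2W(p,w)[0]-s['position'])).tolist(),np.round(np.degrees((r0.inv()*Rt).as_rotvec()),1).tolist())
E
python3 - <<'E'
from go import *
plan([[-180,-40,380],[190,0,400],[185,0,300]])
H=np.array([193*np.cos(p[3])-8.5*np.sin(p[3]),26+193*np.sin(p[3])+8.5*np.cos(p[3])]);print(H)
for ph in range(70,245,10):
    a=np.radians(ph);r=np.interp(ph,[90,240],[100,70]);k=np.interp(ph,[150,210],[1,-1])
    c=H+r*np.array([np.cos(a),np.sin(a)])+8.5*np.array([np.sin(a),-np.cos(a)])+[14.5*k,0]; print(ph,np.round(c))
E
```

```text
t 0.8 stand xyz [-708.0, 102.0, 231.0] F [-0.2  0.3  0.3] q [-1.37  0.29  1.58 -0.    1.28 -0.15]
[-180, -40, 380] -> [416.0, -355.0, -149.0] [0.0, 0.0, 34.5]
[190, 0, 400] -> [593.0, -682.0, -169.0] [0.0, 0.0, 34.5]
[185, 0, 300] -> [590.0, -678.0, -69.0] [0.0, 0.0, 34.5]
[ 91.30109412 196.25087434]
70 [148. 287.]
80 [132. 293.]
90 [114. 296.]
100 [ 97. 294.]
110 [ 81. 289.]
120 [ 66. 282.]
130 [ 53. 272.]
140 [ 42. 261.]
150 [ 34. 248.]
160 [ 23. 234.]
170 [ 15. 219.]
180 [  9. 205.]
190 [  6. 191.]
200 [  5. 178.]
210 [  7. 166.]
220 [ 15. 155.]
230 [ 24. 147.]
240 [ 34. 140.]
```

Call:
{"fn": "jog_arm", "kwargs": {"jaw": [0,0,0,0,0], "slide": [[20,-20,-60],[70,-60,-110],[120,-105,-150],[170,-150,-165],[220,-190,-170]], "angular": [[0,0,0],[0,0,5],[0,0,10],[0,0,18],[0,0,25]]}}

```text
time: 1.42
position: [350.9, -417.0, 395.5]
tool_rot: [0.999, -0.047, 0.001, 0.001]
contact_force: [1.1, -0.1, -0.3]
gripper_width: -0.003
```

```bash
python3 -c "
from go import *
plan([[-180,-20,400],[190,0,400]])"
```

```text
t 1.43 stand xyz [-466.0, 39.0, 396.0] F [ 1.1 -0.1 -0.3] q [-1.06 -0.08  1.68  0.    1.54  0.61]
[-180, -20, 400] -> [105.0, -273.0, -5.0] [0.1, -0.1, 9.3]
[190, 0, 400] -> [144.0, -641.0, -6.0] [0.1, -0.1, 9.3]
```

Call:
{"fn": "jog_arm", "kwargs": {"jaw": [0,0,0,0,0], "slide": [[15,-58,-5],[30,-116,-5],[50,-174,-5],[65,-232,-5],[75,-290,-5]], "angular": [[0,0,4],[0,0,9.3],[0,0,9.3],[0,0,9.3],[0,0,9.3]]}}

```text
time: 2.05
position: [453.3, -133.4, 400.1]
tool_rot: [0.992, -0.128, 0.002, 0.001]
contact_force: [0.8, 0.2, -1.1]
gripper_width: 0.002
```

```bash
python3 -c "
from go import *
plan([[190,0,400]])"
```

```text
t 2.05 stand xyz [-166.0, 12.0, 400.0] F [ 0.8  0.2 -1.1] q [-0.5  -0.26  1.82 -0.    1.57  1.33]
[190, 0, 400] -> [12.0, -356.0, -1.0] [0.1, -0.2, -0.0]
```

Call:
{"fn": "jog_arm", "kwargs": {"jaw": [0,0,0,0,0], "slide": [[3,-60,0],[6,-120,0],[8,-180,0],[10,-240,0],[12,-300,0]], "angular": [[0,0,0],[0,0,0],[0,0,0],[0,0,0],[0,0,0]]}}

```text
time: 2.68
position: [541.3, 155.8, 399.9]
tool_rot: [0.992, -0.128, 0.002, 0.001]
contact_force: [1.0, -0.5, 0.0]
gripper_width: -0.0
```

Call:
{"fn": "jog_arm", "kwargs": {"jaw": [0,0,0,0,0], "slide": [[0,-50,0],[0,-56,30],[0,-56,70],[0,-56,100],[0,-56,100]], "angular": [[0,0,0],[0,0,0],[0,0,0],[0,0,0],[0,0,0]]}}

```text
time: 3.3
position: [554.3, 209.4, 296.4]
tool_rot: [0.992, -0.128, -0.001, 0.002]
contact_force: [0.6, 0.9, 0.8]
gripper_width: -0.001
```

```bash
python3 -c "
from go import *
plan([[148,0,297],[132,0,297],[114,0,296],[97,0,294],[81,0,289]])
for c in C: cv2.imwrite(f'pics/b_{c}.png',bot.capture(c)[:,:,::-1])
a=cv2.imread('pics/b_side.png')[60:300,290:510];b=cv2.imread('pics/b_top.png')[130:340,250:470]
a=cv2.resize(a,(400,436));b=cv2.resize(b,(400,382));o=np.zeros((436,800,3),np.uint8);o[:,:400]=a;o[:382,400:]=b;cv2.imwrite('pics/b.png',o)"
```

```text
t 3.3 stand xyz [191.0, 1.0, 296.0] F [0.6 0.9 0.8] q [ 0.19  0.06  1.71 -0.    1.37  2.02]
[148, 0, 297] -> [1.0, 43.0, -0.0] [0.3, 0.1, -0.0]
[132, 0, 297] -> [1.0, 59.0, -0.0] [0.3, 0.1, -0.0]
[114, 0, 296] -> [1.0, 77.0, 1.0] [0.3, 0.1, -0.0]
[97, 0, 294] -> [1.0, 94.0, 3.0] [0.3, 0.1, -0.0]
[81, 0, 289] -> [1.0, 110.0, 8.0] [0.3, 0.1, -0.0]
```

View pics/b.png

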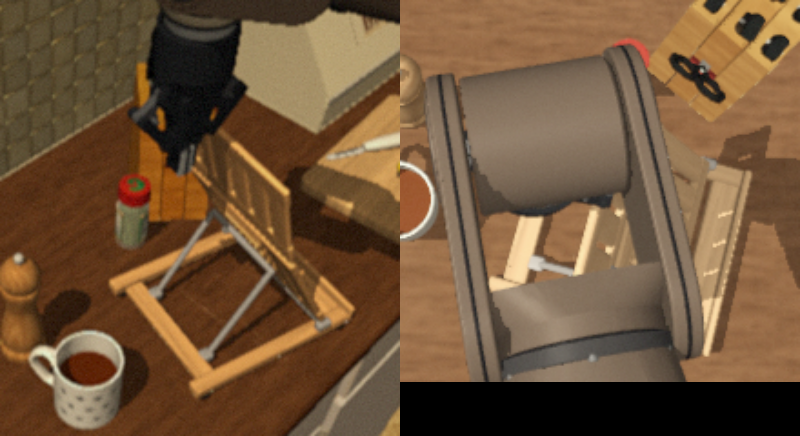

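The closed fingers at (185,160) in the side crop stand just behind the flap, near its middle. The arm clears everything, so I'll push the flap over.

Call:
{"fn": "jog_arm", "kwargs": {"jaw": [0,0,0,0,0], "slide": [[0,35,0],[0,55,0],[0,75,1],[0,92,3],[0,108,7]], "angular": [[0,0,0],[0,0,0],[0,0,0],[0,0,0],[0,0,0]]}}

```text
time: 4.03
position: [528.7, 104.2, 294.3]
tool_rot: [0.992, -0.128, 0.003, 0.001]
contact_force: [0.1, 1.7, 1.1]
gripper_width: 0.002
```

```bash
python3 -c "
from go import *
plan([[66,0,282],[53,0,272],[42,0,261],[34,0,248],[23,0,234]])"
```

```text
t 4.03 stand xyz [83.0, -1.0, 294.0] F [0.1 1.7 1.1] q [ 0.01 -0.06  1.84 -0.    1.36  1.84]
[66, 0, 282] -> [-1.0, 17.0, 12.0] [0.1, -0.4, -0.0]
[53, 0, 272] -> [-1.0, 30.0, 22.0] [0.1, -0.4, -0.0]
[42, 0, 261] -> [-1.0, 41.0, 33.0] [0.1, -0.4, -0.0]
[34, 0, 248] -> [-1.0, 49.0, 46.0] [0.1, -0.4, -0.0]
[23, 0, 234] -> [-1.0, 60.0, 60.0] [0.1, -0.4, -0.0]
```

Contact shows as +1.7 N in y, which matches the expected hinge torque.

Call:
{"fn": "jog_arm", "kwargs": {"jaw": [0,0,0,0,0], "slide": [[-1,17,11],[-1,30,21],[-1,41,33],[-1,50,46],[-1,60,60]], "angular": [[0,0,0],[0,0,0],[0,0,0],[0,0,0],[0,0,0]]}}

```text
time: 4.65
position: [512.6, 45.9, 233.1]
tool_rot: [0.992, -0.128, 0.003, 0.001]
contact_force: [0.5, 0.9, -0.4]
gripper_width: -0.0
```

```bash
python3 -c "
from go import *
plan([[15,0,219],[9,0,205],[6,0,191],[3,0,178],[3,0,166]])"
```

```text
t 4.65 stand xyz [22.0, 0.0, 233.0] F [ 0.5  0.9 -0.4] q [-0.11 -0.08  1.97 -0.    1.25  1.72]
[15, 0, 219] -> [0.0, 7.0, 14.0] [0.1, -0.3, -0.0]
[9, 0, 205] -> [0.0, 13.0, 28.0] [0.1, -0.3, -0.0]
[6, 0, 191] -> [-0.0, 16.0, 42.0] [0.1, -0.3, -0.0]
[3, 0, 178] -> [-0.0, 19.0, 55.0] [0.1, -0.3, -0.0]
[3, 0, 166] -> [-0.0, 19.0, 67.0] [0.1, -0.3, -0.0]
```

Call:
{"fn": "jog_arm", "kwargs": {"jaw": [0,0,0,0,0], "slide": [[0,7,14],[0,13,28],[0,16,42],[0,19,55],[0,19,67]], "angular": [[0,0,0],[0,0,0],[0,0,0],[0,0,0],[0,0,0]]}}

```text
time: 5.28
position: [508.1, 27.2, 165.3]
tool_rot: [0.992, -0.128, 0.003, 0.001]
contact_force: [-0.3, 0.2, 1.7]
gripper_width: -0.004
```

```bash
python3 -c "
from go import *
plan([[10,0,157],[20,0,148],[32,0,140],[38,0,138]])
for c in C: cv2.imwrite(f'pics/c_{c}.png',bot.capture(c)[:,:,::-1])
a=cv2.imread('pics/c_side.png')[60:300,290:510];b=cv2.imread('pics/c_top.png')[130:340,250:470]
a=cv2.resize(a,(400,436));b=cv2.resize(b,(400,382));o=np.zeros((436,800,3),np.uint8);o[:,:400]=a;o[:382,400:]=b;cv2.imwrite('pics/c.png',o)"
```

```text
t 5.28 stand xyz [3.0, -0.0, 165.0] F [-0.3  0.2  1.7] q [-0.15 -0.02  2.04 -0.    1.11  1.68]
[10, 0, 157] -> [-0.0, -7.0, 8.0] [0.1, -0.3, -0.0]
[20, 0, 148] -> [-0.0, -17.0, 17.0] [0.1, -0.3, -0.0]
[32, 0, 140] -> [-0.0, -29.0, 25.0] [0.1, -0.3, -0.0]
[38, 0, 138] -> [-0.0, -35.0, 27.0] [0.1, -0.3, -0.0]
```

View pics/c.png

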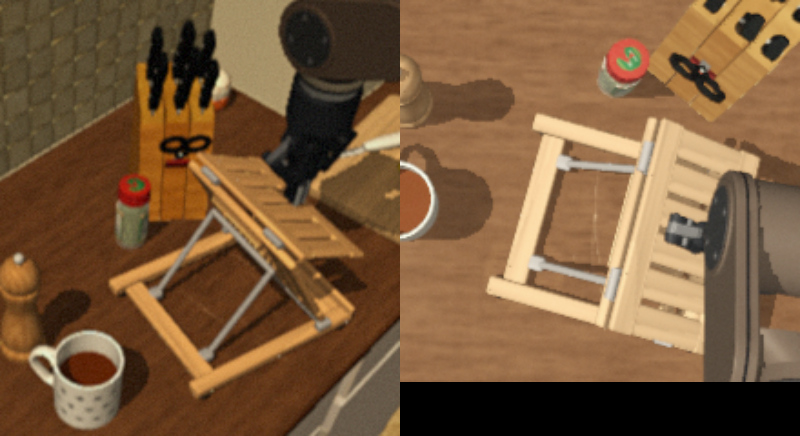

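Call:
{"fn": "jog_arm", "kwargs": {"jaw": [0,0,0,0,0], "slide": [[0,-7,9],[0,-17,18],[0,-27,26],[0,-35,28],[0,-38,28]], "angular": [[0,0,0],[0,0,0],[0,0,0],[0,0,0],[0,0,0]]}}

```text
time: 6.0
position: [516.3, 64.1, 135.6]
tool_rot: [0.992, -0.127, 0.0, 0.002]
contact_force: [-1.9, -5.7, -0.8]
gripper_width: 0.002
```

```bash
python3 -c "
from go import *
plan([[48,0,138]])"
```

```text
t 6.0 stand xyz [41.0, 1.0, 136.0] F [-1.9 -5.7 -0.8] q [-0.07  0.05  2.03 -0.    1.06  1.76]
[48, 0, 138] -> [1.0, -7.0, -2.0] [0.2, -0.1, 0.1]
```

Call:
{"fn": "jog_arm", "kwargs": {"jaw": [0,0,0,0,0], "slide": [[0,-4,0],[0,-6,0],[0,-6,0],[0,-6,0],[0,-6,0]], "angular": [[0,0,0],[0,0,0],[0,0,0],[0,0,0],[0,0,0]]}}

```text
time: 6.62
position: [517.8, 69.7, 135.7]
tool_rot: [0.992, -0.127, 0.0, 0.002]
contact_force: [-1.5, -4.5, 1.0]
gripper_width: -0.0
```

Call:
{"fn": "jog_arm", "kwargs": {"jaw": [0,0,0,0,0], "slide": [[0,30,-10],[0,60,-60],[0,60,-110],[0,40,-150],[0,0,-170]], "angular": [[0,0,0],[0,0,0],[0,0,0],[0,0,0],[0,0,0]]}}

```text
time: 7.25
position: [519.4, 71.4, 309.7]
tool_rot: [0.992, -0.129, 0.004, 0.0]
contact_force: [-0.5, -0.0, 0.3]
gripper_width: -0.004
```

```bash
python3 -c "
from go import *
plan([[100,10,305],[165,10,290],[165,10,178]])
for c in C: cv2.imwrite(f'pics/d_{c}.png',bot.capture(c)[:,:,::-1])
for n in NAMES[1:3]: print(n,find(n))
for th in (1.03,1.1,.94): print(th,[proj(c,S2W(p,[bd(th,188,3,0),fl(th,0,130,4.5,0)])).round().tolist() for c in C])
a=cv2.imread('pics/d_side.png')[60:300,290:510];b=cv2.imread('pics/d_top.png')[130:340,250:470]
a=cv2.resize(a,(400,436));b=cv2.resize(b,(400,382));o=np.zeros((436,800,3),np.uint8);o[:,:400]=a;o[:382,400:]=b;cv2.imwrite('pics/d.png',o)"
```

```text
t 7.25 stand xyz [49.0, 0.0, 310.0] F [-0.5 -0.   0.3] q [-0.06 -0.11  1.86 -0.    1.39  1.77]
[100, 10, 305] -> [-10.0, -51.0, 5.0] [-0.0, -0.4, -0.1]
[165, 10, 290] -> [-10.0, -116.0, 20.0] [-0.0, -0.4, -0.1]
[165, 10, 178] -> [-11.0, -116.0, 132.0] [-0.0, -0.4, -0.1]
board_top_edge {'side': ([415.4, 181.3], 0.82), 'top': ([366.5, 252.4], 0.9)}
flap_free_edge {'top': ([400.8, 258.6], 0.76)}
1.03 [[[420.0, 176.0], [438.0, 197.0]], [[373.0, 250.0], [402.0, 263.0]]]
1.1 [[[425.0, 172.0], [439.0, 196.0]], [[380.0, 251.0], [405.0, 264.0]]]
0.94 [[[414.0, 182.0], [436.0, 198.0]], [[364.0, 248.0], [399.0, 262.0]]]
```

View pics/d.png

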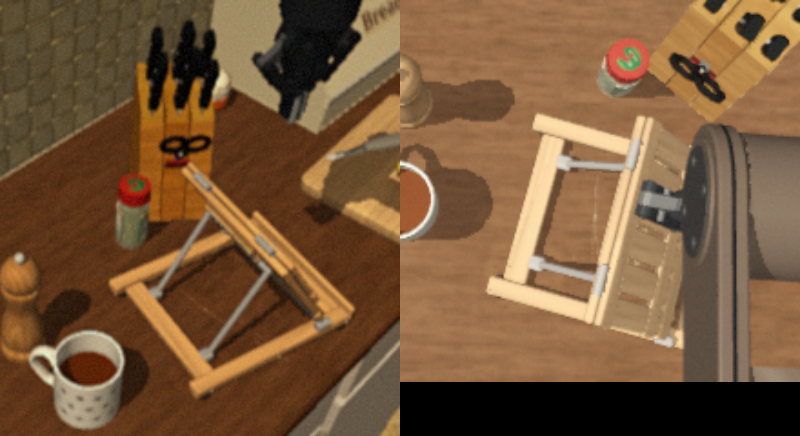

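Picture d: the flap lies closed on the board's face. Board top is at about (367,252) in the top view, so the board has settled on the 0.94 catch, still up. Next I go over and behind the board.

Call:
{"fn": "jog_arm", "kwargs": {"jaw": [0,0,0,0,0], "slide": [[0,-50,0],[0,-105,0],[0,-116,50],[0,-116,100],[0,-116,148]], "angular": [[0,0,0],[0,0,0],[0,0,0],[0,0,0],[0,0,0]]}}

```text
time: 8.18
position: [545.4, 181.8, 153.1]
tool_rot: [0.992, -0.128, -0.002, 0.002]
contact_force: [0.5, -0.8, 0.4]
gripper_width: 0.003
```

Call:
{"fn": "jog_arm", "kwargs": {"jaw": [0,0,0,0,0], "slide": [[0,25,0],[0,40,0],[0,52,0],[0,64,0],[0,75,0]], "angular": [[0,0,0],[0,0,0],[0,0,0],[0,0,0],[0,0,0]]}}

```text
time: 8.8
position: [529.9, 112.9, 159.6]
tool_rot: [0.992, -0.129, 0.003, -0.005]
contact_force: [-4.3, 18.8, 21.9]
gripper_width: -0.001
```

```bash
python3 -c "
from go import *
plan([[62,0,165],[55,0,165]])"
```

```text
t 8.8 stand xyz [92.0, 0.0, 160.0] F [-4.3 18.8 21.9] q [0.02 0.06 1.97 0.01 1.1  1.85]
[62, 0, 165] -> [1.0, 29.0, -6.0] [-0.6, -0.2, -0.2]
[55, 0, 165] -> [1.0, 36.0, -6.0] [-0.6, -0.2, -0.2]
```

Call:
{"fn": "jog_arm", "kwargs": {"jaw": [0,0,0,0,0], "slide": [[0,0,-6],[0,4,-9],[0,8,-12]], "angular": [[0,0,0],[0,0,0],[0,0,0]]}}

```text
schema error: expected 5 entries
```

```bash
python3 -c "
from go import *
plan([[62,0,165],[55,0,165]])
for c in C: cv2.imwrite(f'pics/e_{c}.png',bot.capture(c)[:,:,::-1])
for n in NAMES[1:3]: print(n,find(n))
a=cv2.imread('pics/e_side.png')[90:270,340:500];b=cv2.imread('pics/e_top.png')[130:340,250:470]
a=cv2.resize(a,(480,540));b=cv2.resize(b,(320,305));o=np.zeros((540,800,3),np.uint8);o[:,:480]=a;o[:305,480:]=b;cv2.imwrite('pics/e.png',o)"
```

```text
t 8.8 stand xyz [92.0, 0.0, 160.0] F [-4.3 18.8 21.9] q [0.02 0.06 1.97 0.01 1.1  1.85]
[62, 0, 165] -> [1.0, 29.0, -6.0] [-0.6, -0.2, -0.2]
[55, 0, 165] -> [1.0, 36.0, -6.0] [-0.6, -0.2, -0.2]
board_top_edge {'side': ([427.0, 170.6], 0.75)}
flap_free_edge {'top': ([409.3, 263.5], 0.78)}
```

View pics/e.png

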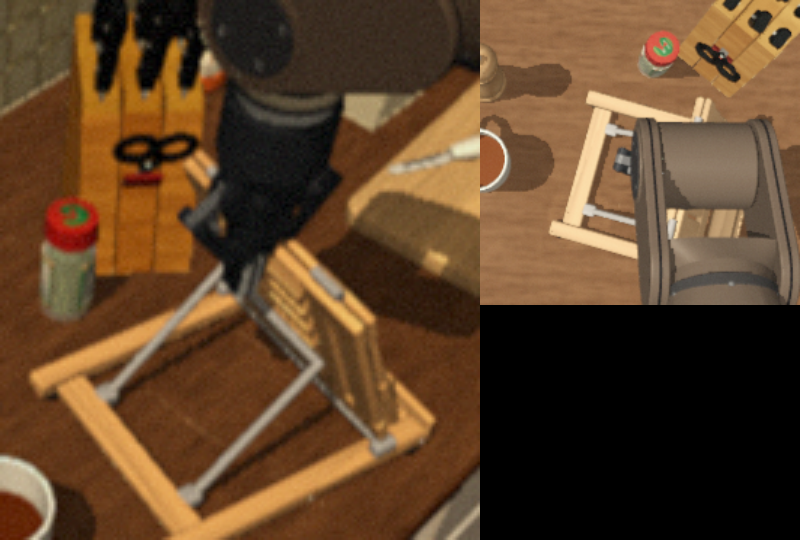

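Call:
{"fn": "jog_arm", "kwargs": {"jaw": [0,0,0,0,0], "slide": [[0,-6,-4],[0,-6,-20],[0,2,-21],[0,7,-23],[0,12,-25]], "angular": [[0,0,0],[0,0,0],[0,0,0],[0,0,0],[0,0,0]]}}

```text
time: 9.72
position: [528.0, 100.7, 186.4]
tool_rot: [0.992, -0.129, 0.005, -0.004]
contact_force: [3.2, 6.5, 3.6]
gripper_width: 0.001
```

```bash
python3 -c "
from go import *
plan([[62,0,165],[55,0,165]])
bot.capture('side');bot.capture('top')
for n in NAMES[1:3]: print(n,find(n))"
```

```text
t 9.72 stand xyz [79.0, -1.0, 186.0] F [3.2 6.5 3.6] q [-0.    0.02  1.96  0.01  1.15  1.82]
[62, 0, 165] -> [-1.0, 17.0, 21.0] [-0.6, -0.5, -0.2]
[55, 0, 165] -> [-1.0, 24.0, 21.0] [-0.6, -0.5, -0.2]
board_top_edge {'side': ([433.9, 166.5], 0.77)}
flap_free_edge {'top': ([247.9, 237.1], 0.74)}
```

Call:
{"fn": "jog_arm", "kwargs": {"jaw": [0,0,0,0,0], "slide": [[0,6,-1],[0,11,-2],[0,16,-3],[0,20,-3],[0,20,-3]], "angular": [[0,0,0],[0,0,0],[0,0,0],[0,0,0],[0,0,0]]}}

```text
time: 10.65
position: [523.2, 81.2, 189.8]
tool_rot: [0.992, -0.13, 0.006, -0.005]
contact_force: [0.4, 5.0, 4.4]
gripper_width: -0.0
```

```bash
python3 -c "
from go import *
plan([[100,0,300]])
for c in C: cv2.imwrite(f'pics/f_{c}.png',bot.capture(c)[:,:,::-1])
for n in NAMES[1:3]: print(n,find(n))
for th in (1.2,1.3,1.4): print(th,[proj(c,S2W(p,[bd(th,188,3,0),fl(th,0,130,4.5,0)])).round().tolist() for c in C])
a=cv2.imread('pics/f_side.png')[90:270,340:500];b=cv2.imread('pics/f_top.png')[130:340,250:470]
a=cv2.resize(a,(480,540));b=cv2.resize(b,(320,305));o=np.zeros((540,800,3),np.uint8);o[:,:480]=a;o[:305,480:]=b;cv2.imwrite('pics/f.png',o)"
```

```text
t 10.65 stand xyz [59.0, -1.0, 190.0] F [0.4 5.  4.4] q [-0.04 -0.    1.98  0.01  1.15  1.79]
[100, 0, 300] -> [-0.0, -42.0, -110.0] [-0.6, -0.6, -0.2]
board_top_edge {'side': ([440.6, 164.0], 0.86)}
flap_free_edge {}
1.2 [[[432.0, 167.0], [442.0, 194.0]], [[391.0, 254.0], [408.0, 265.0]]]
1.3 [[[439.0, 163.0], [444.0, 193.0]], [[402.0, 257.0], [411.0, 266.0]]]
1.4 [[[446.0, 158.0], [446.0, 192.0]], [[413.0, 260.0], [415.0, 267.0]]]
```

View pics/f.png

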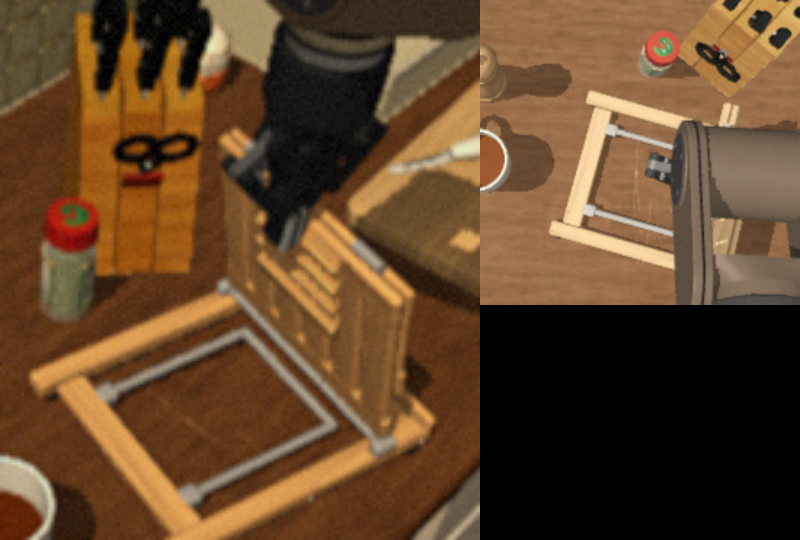

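Picture f: the prop lies flat in the base (crossbar (245,335)–(330,430) in the crop), the board stands at about 1.31 and the flap is folded. Now I go over to the front.

Call:
{"fn": "jog_arm", "kwargs": {"jaw": [0,0,0,0,0], "slide": [[0,-25,-5],[0,-25,-60],[0,-10,-95],[0,40,-95],[0,90,-80]], "angular": [[0,0,0],[0,0,0],[0,0,0],[0,0,0],[0,0,0]]}}

```text
time: 11.58
position: [498.7, -8.3, 269.2]
tool_rot: [0.992, -0.129, 0.006, -0.003]
contact_force: [0.3, 0.2, -1.5]
gripper_width: 0.003
```

```bash
python3 -c "
from go import *
plan([[-35,0,190]])
for th in np.arange(1.3,-.05,-.1):
    u=np.interp(th,[0,1.3],[135,165]); k=np.interp(th,[0,1.],[0,-1]); x=bd(th,u,17,0); print(round(th,1),round(x[0]+14.5*k),round(x[2]))"
```

```text
t 11.57 stand xyz [-34.0, -0.0, 269.0] F [ 0.3  0.2 -1.5] q [-0.22 -0.15  1.96  0.01  1.31  1.6 ]
[-35, 0, 190] -> [-1.0, 2.0, 79.0] [-0.5, -0.7, -0.1]
1.3 13 190
1.2 29 184
1.1 43 177
1.0 57 168
0.9 70 159
0.8 83 148
0.7 95 136
0.6 105 124
0.5 113 111
0.4 120 98
0.3 126 84
0.2 131 70
0.1 133 57
-0.0 135 43
```

Call:
{"fn": "jog_arm", "kwargs": {"jaw": [0,0,0,0,0], "slide": [[0,0,45],[0,-5,78],[0,-35,79],[0,-55,83],[0,-75,91]], "angular": [[0,0,0],[0,0,0],[0,0,0],[0,0,0],[0,0,0]]}}

```text
time: 12.2
position: [518.0, 63.4, 177.8]
tool_rot: [0.992, -0.129, 0.004, -0.001]
contact_force: [-2.5, -2.9, 4.0]
gripper_width: -0.0
```

```bash
python3 -c "
from go import *
plan([[57,0,168],[70,0,159],[83,0,148],[95,0,136],[105,0,124]])"
```

```text
t 12.2 stand xyz [41.0, -1.0, 178.0] F [-2.5 -2.9  4. ] q [-0.07 -0.01  2.    0.    1.13  1.75]
[57, 0, 168] -> [-1.0, -16.0, 10.0] [-0.2, -0.5, -0.1]
[70, 0, 159] -> [-1.0, -29.0, 19.0] [-0.2, -0.5, -0.1]
[83, 0, 148] -> [-1.0, -42.0, 30.0] [-0.2, -0.5, -0.1]
[95, 0, 136] -> [-1.0, -54.0, 42.0] [-0.2, -0.5, -0.1]
[105, 0, 124] -> [-1.0, -64.0, 54.0] [-0.2, -0.5, -0.1]
```

Call:
{"fn": "jog_arm", "kwargs": {"jaw": [0,0,0,0,0], "slide": [[0,-16,10],[0,-29,19],[0,-42,30],[0,-54,42],[0,-64,54]], "angular": [[0,0,0],[0,0,0],[0,0,0],[0,0,0],[0,0,0]]}}

```text
time: 12.82
position: [535.0, 126.3, 123.1]
tool_rot: [0.992, -0.129, 0.005, -0.001]
contact_force: [-0.0, 0.0, 4.1]
gripper_width: 0.0
```

```bash
python3 -c "
from go import *
plan([[113,0,111],[120,0,98],[126,0,84],[131,0,70],[133,0,57]])"
```

```text
t 12.82 stand xyz [106.0, -1.0, 123.0] F [-0.   0.   4.1] q [0.05 0.12 1.98 0.   1.03 1.87]
[113, 0, 111] -> [-1.0, -7.0, 12.0] [-0.2, -0.5, -0.1]
[120, 0, 98] -> [-1.0, -14.0, 25.0] [-0.2, -0.5, -0.1]
[126, 0, 84] -> [-2.0, -20.0, 39.0] [-0.2, -0.5, -0.1]
[131, 0, 70] -> [-2.0, -25.0, 53.0] [-0.2, -0.5, -0.1]
[133, 0, 57] -> [-2.0, -27.0, 66.0] [-0.2, -0.5, -0.1]
```

Call:
{"fn": "jog_arm", "kwargs": {"jaw": [0,0,0,0,0], "slide": [[0,-7,12],[0,-14,25],[0,-20,39],[0,-25,53],[0,-27,66]], "angular": [[0,0,0],[0,0,0],[0,0,0],[0,0,0],[0,0,0]]}}

```text
time: 13.45
position: [542.4, 152.8, 56.1]
tool_rot: [0.992, -0.129, 0.004, -0.001]
contact_force: [1.2, 1.4, 2.3]
gripper_width: 0.005
```

Call:
{"fn": "jog_arm", "kwargs": {"jaw": [0,0,0,0,0], "slide": [[0,0,6],[0,0,12],[0,0,15],[0,0,17],[0,0,17]], "angular": [[0,0,0],[0,0,0],[0,0,0],[0,0,0],[0,0,0]]}}

```text
time: 14.08
position: [542.4, 152.8, 42.7]
tool_rot: [0.992, -0.128, 0.003, -0.001]
contact_force: [-10.0, 0.8, 21.9]
gripper_width: 0.001
```

Call:
{"fn": "jog_arm", "kwargs": {"jaw": [0,0,0,0,0], "slide": [[0,0,-30],[0,0,-80],[0,40,-140],[0,100,-190],[0,160,-220]], "angular": [[0,0,0],[0,0,0],[0,0,0],[0,0,0],[0,0,0]]}}

```text
time: 14.7
position: [506.4, 20.5, 249.5]
tool_rot: [0.992, -0.128, 0.004, -0.0]
contact_force: [0.6, -0.8, 0.2]
gripper_width: -0.003
```

Call:
{"fn": "jog_arm", "kwargs": {"jaw": [0,0,0,0,0], "slide": [[0,50,0],[0,100,0],[0,150,0],[0,150,0],[0,150,0]], "angular": [[0,0,0],[0,0,0],[0,0,0],[0,0,0],[0,0,0]]}}

```text
time: 15.32
position: [468.0, -124.6, 248.7]
tool_rot: [0.992, -0.128, 0.003, -0.0]
contact_force: [-0.3, -0.1, -0.5]
gripper_width: 0.003
```

```bash
python3 -c "
from go import *
now()
for c in C: cv2.imwrite(f'pics/g_{c}.png',bot.capture(c)[:,:,::-1])
for n in NAMES[1:]: r=find(n); print(n,r,np.round(tri(r['side'][0],r['top'][0])) if len(r)==2 else '')
for th,ps in ((0,0),(.05,0),(0,.1)): print(th,ps,[proj(c,S2W(p,[bd(th,188,3,0),fl(th,ps,130,4.5,0)])).round(1).tolist() for c in C])
a=cv2.imread('pics/g_side.png')[130:290,310:500];b=cv2.imread('pics/g_top.png')[150:330,230:450]
a=cv2.resize(a,(570,480));b=cv2.resize(b,(230,188));cv2.imwrite('pics/g.png',np.hstack([a,np.vstack([b,np.zeros((292,230,3),np.uint8)])]))"
```

```text
t 15.32 stand xyz [-154.0, 0.0, 249.0] F [-0.3 -0.1 -0.5] q [-0.47 -0.16  2.02  0.    1.28  1.36]
board_top_edge {'side': ([375.4, 240.8], 0.91), 'top': ([317.5, 242.9], 0.62)} [554. 205.  22.]
flap_free_edge {'side': ([421.4, 214.4], 0.7), 'top': ([378.0, 256.1], 0.58)} [525.  84.  45.]
mug_mid {'side': ([328.7, 267.9], 0.64), 'top': ([247.9, 238.5], 0.69)} [561. 345.  44.]
mill_mid {'side': ([302.7, 224.0], 0.86), 'top': ([248.8, 179.4], 0.58)} [662. 338. 102.]
jar_mid {'top': ([371.5, 165.9], 0.96)} 
0 0 [[[376.6, 239.2], [420.4, 216.5]], [[316.3, 240.7], [377.2, 257.9]]]
0.05 0 [[[377.1, 236.7], [420.9, 215.6]], [[316.6, 240.4], [377.8, 257.9]]]
0 0.1 [[[376.6, 239.2], [420.9, 213.2]], [[316.3, 240.7], [377.7, 257.5]]]
```

View pics/g.png

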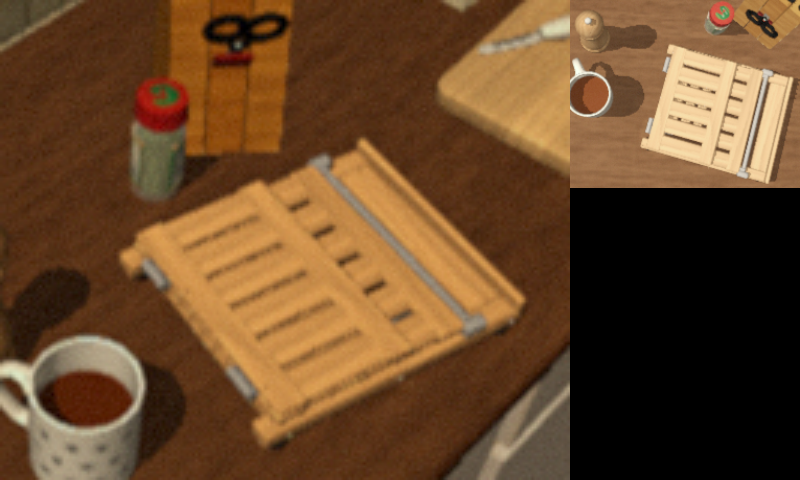

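Picture g: everything looks flat, with the board over the base frame and the flap on the board. Mug, mill and jar haven't moved. I'll press once more near the flap's free edge to be sure.

Call:
{"fn": "jog_arm", "kwargs": {"jaw": [0,0,0,0,0], "slide": [[0,-60,0],[0,-120,0],[0,-180,20],[0,-235,70],[0,-235,130]], "angular": [[0,0,0],[0,0,0],[0,0,0],[0,0,0],[0,0,0]]}}

```text
time: 16.55
position: [531.0, 104.7, 127.3]
tool_rot: [0.992, -0.126, 0.007, -0.001]
contact_force: [0.2, 0.1, -0.7]
gripper_width: 0.003
```

Call:
{"fn": "jog_arm", "kwargs": {"jaw": [0,0,0,0,0], "slide": [[0,0,40],[0,0,70],[0,0,76],[0,0,79],[0,0,79]], "angular": [[0,0,0],[0,0,0],[0,0,0],[0,0,0],[0,0,0]]}}

```text
time: 17.18
position: [533.3, 104.7, 49.8]
tool_rot: [0.992, -0.126, 0.008, -0.001]
contact_force: [0.8, -0.5, -0.2]
gripper_width: 0.002
```

Call:
{"fn": "jog_arm", "kwargs": {"jaw": [0,0,0,0,0], "slide": [[0,0,4],[0,0,7],[0,0,9],[0,0,10],[0,0,10]], "angular": [[0,0,0],[0,0,0],[0,0,0],[0,0,0],[0,0,0]]}}

```text
time: 17.8
position: [534.1, 104.6, 42.8]
tool_rot: [0.992, -0.126, 0.008, -0.001]
contact_force: [-6.2, -1.2, 16.5]
gripper_width: 0.001
```

Call:
{"fn": "jog_arm", "kwargs": {"jaw": [0,0,0,0,0], "slide": [[0,0,-20],[0,0,-70],[0,40,-120],[0,100,-160],[0,160,-180]], "angular": [[0,0,0],[0,0,0],[0,0,0],[0,0,0],[0,0,0]]}}

```text
time: 18.42
position: [494.4, -41.0, 220.8]
tool_rot: [0.992, -0.125, 0.01, -0.001]
contact_force: [0.1, -0.5, 0.3]
gripper_width: -0.003
```

Call:
{"fn": "jog_arm", "kwargs": {"jaw": [0,0,0,0,0], "slide": [[0,40,0],[0,60,0],[0,60,0],[0,60,0],[0,60,0]], "angular": [[0,0,0],[0,0,0],[0,0,0],[0,0,0],[0,0,0]]}}

```text
time: 19.05
position: [479.7, -98.2, 220.4]
tool_rot: [0.992, -0.124, 0.01, -0.001]
contact_force: [-0.1, 1.2, 0.4]
gripper_width: 0.001
```

Both presses bottomed out at 43 mm (at 80 and 133 mm from the hinge line), which is the stack height when the stand is fully flat.

```bash
python3 -c "
from workcell import bot
print(bot.hand_in())"
```

```text
the job is handed in; nothing more can be done
None
```

The cookbook stand is folded flat where it stood, and I handed the job in at about 19 s of the 58 s allowed. The hand-in reported no verdict, so the result rests on my own checks below.

**What I did**
- **Flap:** I pushed it over from behind with closed fingers and pressed it onto the board's face. That press also let the board slip from about 1.03 to about 0.94 rad, one catch lower but still well above 0.6.
- **Prop:** I raised the board to about 1.31 rad from behind, and the picture showed the prop lying flat in the base. On the way the fingers caught under the board's edge (about 29 N at the wrist), so I backed off, moved up and carried on at about 6 N.
- **Board and flap:** I pushed both down flat from the front.

**Last checks**
- **Flatness:** presses at two spots, near the flap's free edge and further back, both stopped at 43 mm under 16–22 N. That is the height expected when everything is flat.
- **Stand in the pictures:** an estimate before the last press put the free edge about 5 mm high. I took no picture after that press.
- **Mug, mill and jar:** all three still stood in place in the last pictures. Position estimates put the mug about 4 mm and the mill about 10 mm sideways from the first reading, within camera error. The jar was found only in the top view, within about 2 pixels of its first position.
- **Robot:** the arm was clear of everything at hand-in.

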